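Take the sliding stop off the board-holding track

ROBOT

A 7-joint arm with a two-finger parallel gripper is mounted at the origin on a cart in front of the work surface, level with it; the furniture and walls round the work are solid. World frame = base frame: x ahead of the robot, y to its left, z up, the work surface at z = 0. Lengths are in m, angles in rad, forces in N, time in s.
With the tool pointing down it reaches from about 0.35 to 0.9 m from the base axis. Payload 7.2 kg.
Tool frame: the origin (TCP) lies midway between the tips of the shut fingers; the grasp point (between the pads) lies pinch_z behind it (pinch_z is the distance from the TCP to the grasp point, in m); z points along the fingers, y is the direction in which the jaws open and shut (so a half turn about z gives the same grasp; the last joint's range is limited). The gripper opens to 85 mm and grips with 20 to 120 N. Pads are 22 mm wide; open, the fingers measure 114 mm over their backs; the gripper's body (76 mm by 85 mm) begins 54 mm behind the grasp point. The pads swing forward as they close: fully open they stand 13 mm farther back than shut.
Start: joints at [-0.068, 0.411, -0.013, 1.596, 0.006, 1.134, -0.082], TCP at [0.625, -0, 0.231] pointing down, gripper open.
Joint ranges: [-2.95, 2.95], [-0.29, 1.99], [-1.47, 1.44], [0.14, 2.54], [-1.03, 4.17], [0.13, 1.85], [-2.86, 2.86]. Speed limits (rad/s): [2.39, 2.39, 3.01, 3.01, 3.14, 3.14, 3.14].

INTERFACE

Orientations are given as a unit quaternion [x, y, z, w].
In Python, from cell import * gives the robot as it stands. The module is installed in compiled form; this text tells all that it offers.
- The arm moves only by the tool servo_tool, never from a script. Its argument "deltas" is one flat list of numbers, 7 for each row, row after row: the shift along the world's x, y, z in cm, then the turn, a rotation vector about the world's x, y, z in degrees, then the closure, from 0 (fully open) to 1 (shut). In form: [dx, dy, dz, ax, ay, az, grip, dx, dy, dz, ax, ay, az, grip, ...]. A call has 1 to 10 rows; each row is the pose to reach, as a shift and turn from the pose commanded when the call began; what a row does not reach only later rows make up. A row lasts 1/12 s, in which the tool goes at most 41.7 mm and 7.16 degrees, less where a joint would pass 70% of its speed; a pose out of reach is approached as far as the arm can. A call with a gripper value outside its range is refused whole. The fingers move at their own pace and stop on an object; the grip force is fixed at half the most. Time passes only in rows, so rows that repeat a pose let the fingers close. It gives the time, the measured TCP pose, the force and the opening at its end, in the units of the state.
- state(): the state, without advancing time (a new reading comes with each control period).
- capture(name): name is "scene" or "side" or "wrist"; returns a dict with "pixels" (384x512x3 uint8, red, green, blue), "fovy" (degrees; the focal length in pixels is half the picture's height over the tangent of half this angle, whatever the lens; pixels are square), "cx", "cy" (the principal point, pixels), "origin" and "attitude" of the camera in the world. Camera axes: x right, y down, z forward; pixel columns grow to the right and rows downward; lengths in m; the calibration is good to about 2 mm. A picture is of the moment at which its call begins. There is no depth.
- finish_job(): hands the job in, once; it reports no verdict.
The state is a dict: "time": time; "joint_positions": joint angles; "qd": joint speeds; "effort": joint torques, N m; "eef_pos": TCP position; "orientation": TCP orientation; "force": force on the tool from outside, world axes, zero at the start; "torque": the same for the moment, N m; "finger_gap": finger opening in m.
Only numpy, scipy, OpenCV 4.12 (cv2) and the standard library are available. Lean on these libraries where they do the work, as an engineer would, in place of code of your own. Each camera call takes 0.05 s, during which the arm holds its last target.

TASK

The sliding stop has to come off the board-holding jig so that a longer board will fit. Slide it along the T-track to the open end, lift it off there, and stand it upright on its foot in the shallow grey tray, then let go. Leave the other things on the bench where they are.

Things in the scene. Friction and masses are not known exactly. Their poses are not given: they have to be found in the camera images.
- track: Jig fixed to the bench: plywood base 90 x 260 x 15 mm, 52 mm wide aluminium T-track along it. Origin: centre of the underside; y along the track to its open end, z up. Channel floor at z = 20 mm, 44 mm wide, 12 mm high. Two lips (top at z = 37 mm, 5 mm thick, 20 mm slot) cover it from y = -118 to +60 mm. Closed end y = -130 to -118 mm: fixed jaw, top at z = 70 mm.
- track_mouth (a point): On the channel floor, in the middle of the last 70 mm (track y = +60 to +130 mm), which have no lips and no end wall: the open end. Track x = 0, y = +95 mm, z = 20 mm. With the stop's origin here its foot is clear of the lips and it can be lifted straight up.
- stop: Sliding stop, loose, captive in the track, 0.1 to 0.21 kg: dark foot 40 (x) x 36 (y) x 9 mm, neck 15 x 32 mm, aluminium head 32 x 32 mm from 20 to 68 mm above the underside. Origin: centre of the underside; z up, axes as the track's. Starts at track y = -60 to 0 mm on the channel floor; slides with friction only, 2 mm play to each side, 3 mm up. It comes up once its origin is past y = +78 mm.
- stop_grip (a point): Middle of the upper part of the stop's head, 50 mm above its underside, 18 mm below its top: where to grip it, across either pair of faces (32 mm).
- tray: Shallow open tray of grey painted metal on small feet, fixed, 110 (x) x 130 (y) mm outside, top edge 26 mm above the bench, walls 4 mm. Origin: centre of its underside, at bench level; z up. It stands either to the left of the jig or to its right, partly on the thin rubber mat.
- tray_in (a point): Centre of the tray's inner floor, 6.5 mm above the tray's origin; axes as the tray's. The inner floor is 102 (x) x 122 (y) mm and flat.
- steel_bowl: Bystander: round bowl with small parts, 110 mm wide, 41 mm high, loose. Origin: centre of the underside. It stands on the side of the jig where the tray is not.
- tape_black: Bystander: roll of black tape, 62 mm across, 18 mm high, loose; behind the jig on the left. Origin: centre of the underside.
- wick_reel: Bystander: small flat yellow reel, 36 mm across, 12 mm high, loose; left of the jig. Origin: centre of the underside.
- tape_green: Bystander: roll of green tape, 58 mm across, 18 mm high, loose; in front of the jig. Origin: centre of the underside.
- screwdriver_yellow: Bystander: screwdriver with a yellow handle, 156 mm long, loose, lying behind on the right. Origin: its middle, on the underside.
Mind the look-alikes: they are no part of the job. What is shaped like the tray but red is not meant. Of the things that look like the stop, the larger one is meant.

How it is judged:
On the way:
1. the stop has been slid along the channel to the open end: its origin at track y beyond +70 mm and its underside still less than 30 mm above the track's origin (on the channel floor, not yet lifted) (y of stop in the frame of track above 0.07 m and z of stop in the frame of track below 0.03 m and x of stop in the frame of track between -0.015 and 0.015 m), for 0.1 s.
At the end, for the whole second after the job is handed in: The stop stands at rest inside the tray, its foot flat on the tray's floor (underside within 4 mm of it, anywhere between the walls) and upright within about 6 degrees (x of stop in the frame of tray_in between -0.045 and 0.045 m and y of stop in the frame of tray_in between -0.06 and 0.06 m and z of stop in the frame of tray_in between -0.004 and 0.004 m and angle between stop's own z axis and vertical below 0.1 rad and linear speed of stop below 0.01 m/s); the robot touches nothing.
It fails at once if a bystander (bowl, either tape roll, reel or screwdriver) is moved by more than 30 mm (distance of any of steel_bowl, tape_black, wick_reel, tape_green, screwdriver_yellow from where it was at the start of the episode above 0.03 m).
It also fails if it takes over 38 s, if anything falls off the work surface, if the arm or the gripper's body presses on something with over 40 N, if the wrist force passes 120 N, or if a joint passes its speed limit or range.

## Working session

There is one attempt and no reset: what is moved stays moved. The work goes in short steps, Python scripts to look and compute and a tool call to move; the robot and the scene stay as the last step left them, time stands still between calls to the robot, and variables do not carry over. Pictures are saved under pics/ and viewed, and the job is handed in when it is done.

Besides the shell and the picture viewer there is one more tool, called in YAML: its name, and indented under it one key for each argument. servo_tool: Moves the arm, as the interface text tells. Its arguments: {"type":"object","properties":{"deltas":{"type":"array","items":{"type":"number"}}},"required":["deltas"]}

```bash
mkdir -p pics; cat > h.py <<'E'
from cell import *
import numpy as np, cv2, json
from scipy.spatial.transform import Rotation as R
def att(c):
    a=np.array(c["attitude"],float)
    return a if a.shape==(3,3) else R.from_quat(a).as_matrix()
def snap(n,f):
    c=capture(n); cv2.imwrite(f"pics/{f}.png",c["pixels"][:,:,::-1]); np.save(f"pics/{f}.npy",c,allow_pickle=True); return c
def load(f): return np.load(f"pics/{f}.npy",allow_pickle=True).item()
def plane(c,u,v,z):
    f=192/np.tan(np.radians(c["fovy"])/2); d=att(c)@np.array([(u-c["cx"])/f,(v-c["cy"])/f,1]); o=np.array(c["origin"])
    return o+d*(z-o[2])/d[2]
def proj(c,p):
    f=192/np.tan(np.radians(c["fovy"])/2); q=att(c).T@(np.array(p)-np.array(c["origin"])); return np.array([c["cx"]+f*q[0]/q[2],c["cy"]+f*q[1]/q[2]])
E
python3 - <<'E'
from h import *
for n in ("scene","side","wrist"):
    c=snap(n,n+"0"); print(n,c["fovy"],c["cx"],c["cy"],c["origin"],c["attitude"])
s=state(); print(s)
E
```

```text
scene 55.343183967431344 261.1437575163189 191.61641564912296 [-0.02700577  0.88576269  0.86613516] [-0.27031229  0.86026574 -0.41249181  0.12932376]
side 51.42884749778168 258.4183122560785 188.2907055705939 [ 0.31565214 -0.80945129  0.81322362] [ 0.89372467 -0.10433556  0.04450207 -0.43403903]
wrist 61.720827489736116 253.3486915809755 188.9596182100605 [0.62493167 0.07411276 0.37193719] [ 9.89349355e-01  1.18589910e-04 -9.56873850e-04  1.45557288e-01]
{'time': 0.15, 'joint_positions': array([-0.06819986,  0.41173782, -0.01274014,  1.59683122,  0.00560063,
        1.13430467, -0.08221879]), 'qd': array([-1.12301112e-03, -7.77846485e-04,  1.32681610e-04, -1.62543483e-03,
       -1.06431220e-03,  4.27231534e-04, -9.70041929e-05]), 'effort': array([ 8.68001844e-04, -6.01035547e+01,  6.82709701e-01, -2.99646127e+01,
        1.39312408e-02,  7.85868731e-03, -1.85852571e-05]), 'eef_pos': array([ 6.24625311e-01, -1.61468477e-05,  2.30641030e-01]), 'orientation': array([ 7.07095802e-01,  7.07117486e-01, -4.66527207e-04, -4.12499002e-04]), 'force': array([ 1.25222903, -0.04079235, -0.45360799]), 'torque': array([-0.00436907, -0.05111066, -0.03705077]), 'finger_gap': 0.08560730246016761}
```

View pics/scene0.png

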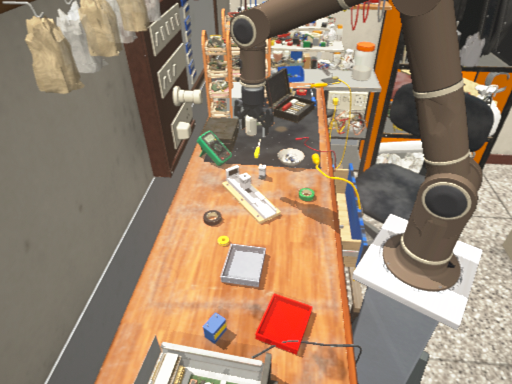

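View pics/side0.png

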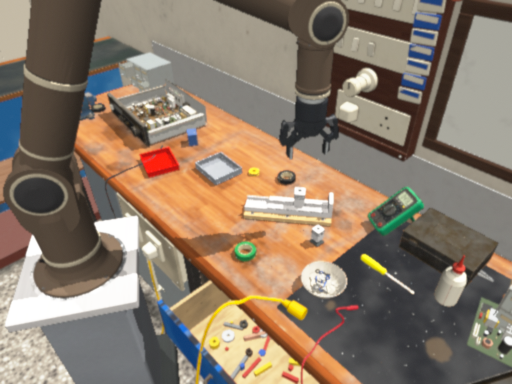

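View pics/wrist0.png

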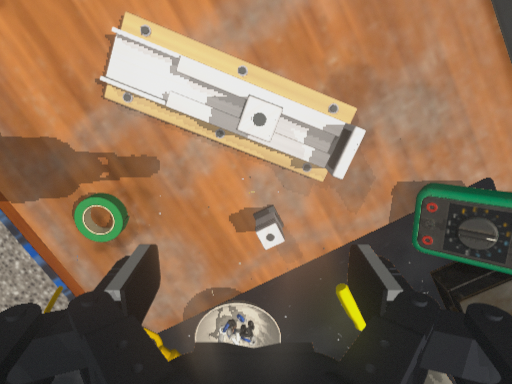

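```bash
python3 -c "
import cell;print([n for n in dir(cell) if n[0]!='_']); print(getattr(cell,'pinch_z',None))"
```

```text
['Unreachable', 'capture', 'finish_job', 'pinch_z', 'state']
0.0187
```

```bash
python3 - <<'E'
import cv2
i=cv2.imread('pics/wrist0.png')
cv2.imwrite('pics/w0c.png',cv2.resize(i[0:265,90:390],None,fx=2.26,fy=2.26,interpolation=cv2.INTER_CUBIC))
i=cv2.imread('pics/scene0.png')
cv2.imwrite('pics/s0c.png',cv2.resize(i[150:300,190:340],None,fx=4,fy=4,interpolation=cv2.INTER_CUBIC))
i=cv2.imread('pics/side0.png')
cv2.imwrite('pics/d0c.png',cv2.resize(i[130:280,180:350],None,fx=4,fy=4,interpolation=cv2.INTER_CUBIC))
E
```

```text
(no output)
```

View pics/w0c.png

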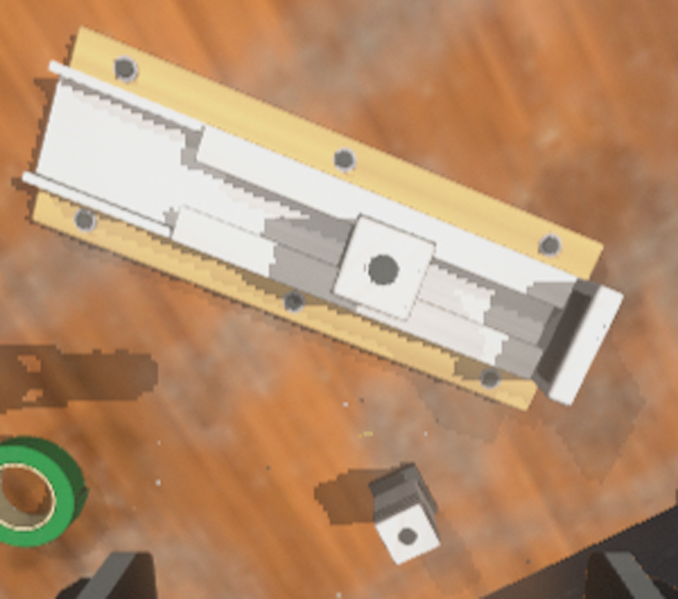

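View pics/s0c.png

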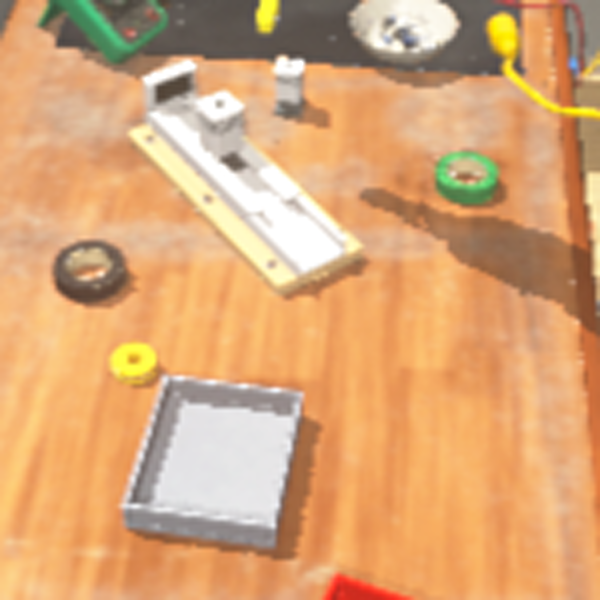

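View pics/d0c.png

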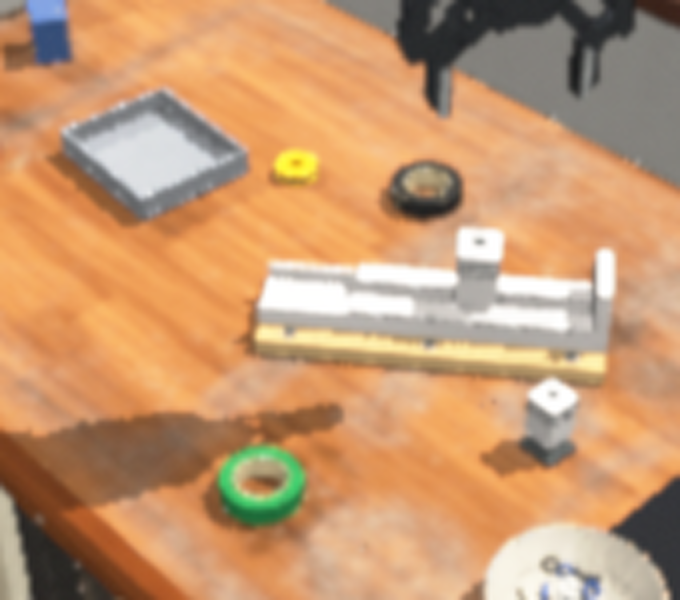

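```bash
python3 - <<'E'
from h import *
c=load('wrist0')
P=lambda x,y,z:plane(c,90+(x+.5)/2.26-.5,(y+.5)/2.26-.5,z)
b=[P(*q,.015) for q in [(80,28),(603,245),(527,408),(34,218)]]
t=[P(*q,.088) for q in [(361,215),(436,241),(408,321),(333,293)]]
ln=[P(*q,.037) for q in [(51,64),(24,176)]]
for n,a in(('base',b),('top',t)):
    a=np.array(a); print(n,a.round(4).tolist(),a.mean(0).round(4)); 
    for i in range(4):
        d=a[(i+1)%4]-a[i]; print(np.linalg.norm(d).round(4),np.degrees(np.arctan2(d[1],d[0])).round(2))
print('chan end',np.round(ln,4),np.mean(ln,0))
# tray
s=load('scene0');S=lambda x,y,z:plane(s,190+(x+.5)/4-.5,150+(y+.5)/4-.5,z)
d=load('side0');D=lambda x,y,z:plane(d,180+(x+.5)/4-.5,130+(y+.5)/4-.5,z)
for F,q in((S,[(166,377),(303,394),(276,530),(125,510)]),(D,[(62,132),(162,90),(248,157),(147,198)])):
    a=np.array([F(*p,.026) for p in q]); print('tray',a.round(4).tolist(),a.mean(0).round(4))
    for i in range(4):
        e=a[(i+1)%4]-a[i]; print(np.linalg.norm(e).round(4),np.degrees(np.arctan2(e[1],e[0])).round(2))
for F,q in((S,[(204,98),(243,103),(216,122),(195,98)]),(D,[(457,232),(503,232),(499,264),(457,262)])):
    a=np.array([F(*p,.088) for p in q]); print('stop',a.mean(0).round(4))
print('yellow',S(135,358,.012),D(297,163,.012),'blk',S(90,268,.018),D(427,185,.018))
E
```

```text
base [[0.4965, 0.1506, 0.015], [0.7355, 0.0578, 0.015], [0.7042, -0.0227, 0.015], [0.4655, 0.0702, 0.015]] [0.6004 0.064  0.015 ]
0.2563 -21.23
0.0864 -111.19
0.2562 158.73
0.0862 68.92
top [[0.6211, 0.0721, 0.088], [0.6495, 0.0626, 0.088], [0.6393, 0.0323, 0.088], [0.6102, 0.0431, 0.088]] [0.63   0.0525 0.088 ]
0.0299 -18.42
0.032 -108.51
0.0311 159.64
0.0309 69.31
chan end [[0.4907 0.1324 0.037 ]
 [0.4733 0.088  0.037 ]] [0.4820304  0.11021582 0.037     ]
tray [[0.4988, 0.2939, 0.026], [0.4014, 0.2475, 0.026], [0.3449, 0.3637, 0.026], [0.4428, 0.4108, 0.026]] [0.422 0.329 0.026]
0.1078 -154.55
0.1292 115.94
0.1086 25.72
0.1297 -64.41
tray [[0.3503, 0.3583, 0.026], [0.4451, 0.4034, 0.026], [0.5004, 0.2825, 0.026], [0.4085, 0.2455, 0.026]] [0.4261 0.3224 0.026 ]
0.105 25.47
0.1329 -65.4
0.0991 -158.06
0.1269 117.29
stop [0.6306 0.0538 0.088 ]
stop [0.627  0.0454 0.088 ]
yellow [0.54084408 0.28205455 0.012     ] [0.5429859  0.28307802 0.012     ] blk [0.63554006 0.22658612 0.018     ] [0.6401572 0.2179598 0.018    ]
```

Stop candidates are the larger one, captive in the track (wrist 262,117), and a smaller loose one on the bench (268,233). The captive one is meant: its top measures about 31 mm square, and it sits in the channel in the enlarged crop. Of the trays, the grey one (scene 244,266) is meant, not the red one (285,322).

The stop is at about (0.630, 0.0525) and the track runs at 158.8°, so I turn the jaws −21.2° to lie along the track.

servo_tool:
  deltas: [0.2,2,-2,0,0,-7,0,0.4,4,-4,0,0,-14,0,0.5,5.3,-7,0,0,-21.2,0,0.5,5.3,-10,0,0,-21.2,0,0.5,5.3,-10,0,0,-21.2,0,0.5,5.3,-10,0,0,-21.2,0]

```text
time: 0.65
eef_pos: [0.6288, 0.0527, 0.13]
orientation: [0.825, 0.565, -0.002, -0.001]
force: [0.4, 0.1, 0.8]
finger_gap: 0.0855
```

```bash
python3 - <<'E'
from h import *
snap('wrist','w1');snap('side','d1');s=state();print(s['eef_pos'],s['orientation'],s['finger_gap'],s['force'])
E
```

```text
[0.63099881 0.05215585 0.13293982] [8.25208478e-01 5.64827522e-01 6.96067277e-04 5.95134355e-04] 0.08545161923796485 [ 0.43852634  0.16141185 -0.97223284]
```

View pics/w1.png

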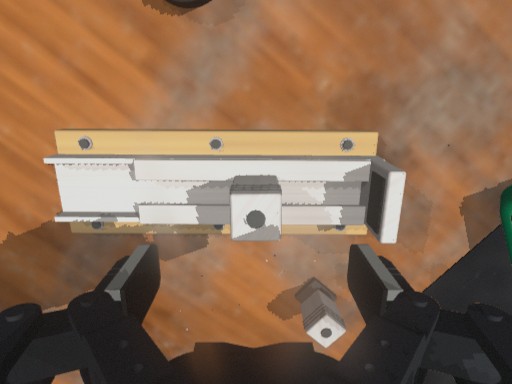

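Jaws and track are parallel to the image, and the stop's top at (256,210) is centred between the fingers. I'll check its position once from here.

```bash
python3 - <<'E'
from h import *
c=load('w1')
print('stop',plane(c,255.5,215.5,.088), [plane(c,*q,.088).round(4) for q in((231,191),(280,191),(280,240),(232,240))])
b=np.array([plane(c,*q,.015) for q in((55,129.5),(378,131.5))]);e=b[1]-b[0];print(b,np.linalg.norm(e),np.degrees(np.arctan2(e[1],e[0])))
E
```

```text
stop [0.63037444 0.05413043 0.088     ] [array([0.6223, 0.074 , 0.088 ]), array([0.6496, 0.0635, 0.088 ]), array([0.6388, 0.0333, 0.088 ]), array([0.6107, 0.0441, 0.088 ])]
[[0.49835146 0.15206608 0.015     ]
 [0.73589591 0.05869176 0.015     ]] 0.2552373908942116 -21.4588708611909
```

servo_tool:
  deltas: [0.1,0.1,-3,0,0,0,0,0.1,0.1,-6,0,0,0,0,0.1,0.1,-7.8,0,0,0,0,0.1,0.1,-7.8,0,0,0,0.3,0.1,0.1,-7.8,0,0,0,1,0.1,0.1,-7.8,0,0,0,1,0.1,0.1,-7.8,0,0,0,1,0.1,0.1,-7.8,0,0,0,1,0.1,0.1,-7.8,0,0,0,1,0.1,0.1,-7.8,0,0,0,1]

```text
time: 1.58
eef_pos: [0.6327, 0.0541, 0.0558]
orientation: [0.825, 0.565, 0.002, 0.001]
force: [0.1, -0.6, 7.2]
finger_gap: 0.0313
```

```bash
python3 - <<'E'
from h import *
snap('wrist','w2');s=state();print(s['eef_pos'],s['orientation'],s['finger_gap'],s['force'],s['torque'])
E
```

```text
[0.63269787 0.054093   0.05579414] [0.82513389 0.56493357 0.00181095 0.00092111] 0.031182837715526962 [-0.43897964 -0.3729345   7.33082903] [-0.05735616  0.21422651  0.00077395]
```

View pics/w2.png

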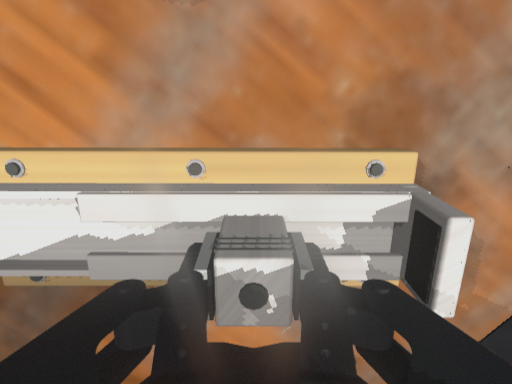

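The stop is held (gap 31 mm, force 7 N upward). Next I slide it along the track.

servo_tool:
  deltas: [-0.93,0.36,0.2,0,0,0,1,-1.86,0.73,0.2,0,0,0,1,-2.79,1.09,0.2,0,0,0,1,-3.72,1.45,0.2,0,0,0,1,-4.65,1.82,0.2,0,0,0,1,-4.65,1.82,0.2,0,0,0,1]

```text
time: 2.13
eef_pos: [0.5825, 0.0735, 0.0558]
orientation: [0.825, 0.566, -0.0, -0.0]
force: [-2.6, 1.4, 6.3]
finger_gap: 0.0312
```

servo_tool:
  deltas: [-0.93,0.36,0,0,0,0,1,-1.86,0.73,0,0,0,0,1,-2.79,1.09,0,0,0,0,1,-3.72,1.45,0,0,0,0,1,-4.65,1.82,0,0,0,0,1,-5.58,2.18,0,0,0,0,1,-6.51,2.54,0,0,0,0,1,-7.3,2.85,0,0,0,0,1,-7.3,2.85,0,0,0,0,1,-7.3,2.85,0,0,0,0,1]

```text
time: 2.97
eef_pos: [0.5097, 0.1018, 0.0557]
orientation: [0.825, 0.565, -0.0, -0.001]
force: [-3.8, 2.6, 10.8]
finger_gap: 0.031
```

```bash
python3 - <<'E'
from h import *
snap('wrist','w3');c=snap('side','d3');s=state();print(s['eef_pos'],s['orientation'],s['finger_gap'],s['force'],s['torque'])
cv2.imwrite('pics/d3c.png',cv2.resize(c['pixels'][100:250,170:350,::-1],None,fx=4,fy=4))
E
```

```text
[0.50975155 0.10175851 0.05574884] [ 8.24806001e-01  5.65415161e-01 -4.90730680e-04 -7.17700244e-04] 0.03126087460017139 [-4.71122737  0.48915946 11.37014793] [ 0.2957847   0.76675054 -0.03406187]
```

View pics/w3.png

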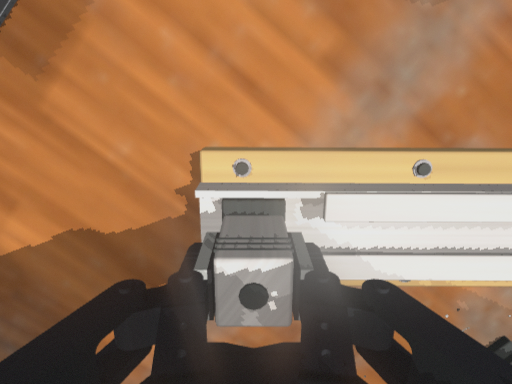

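View pics/d3c.png

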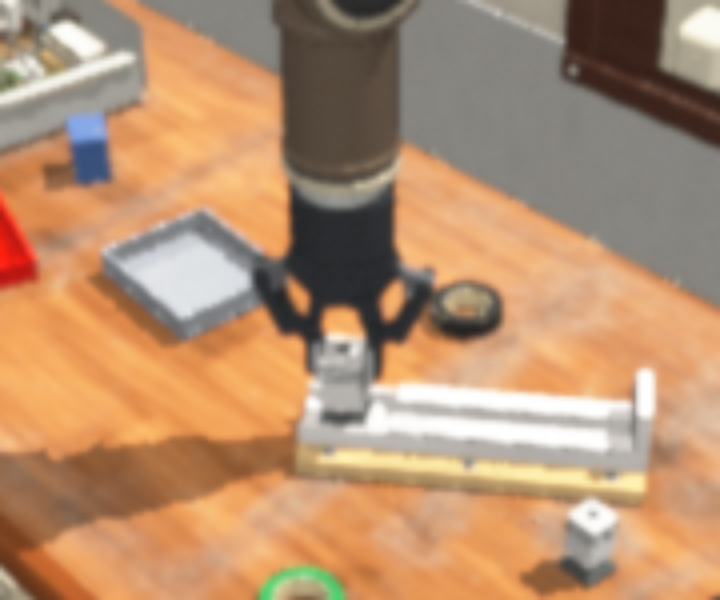

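The foot (image 222–285) is well clear of the lips, which start at 325. That puts the origin at about y=+98 mm, still on the channel floor, so I lift straight up.

servo_tool:
  deltas: [0,0,0,0,0,0,1,0,0,1,0,0,0,1,0,0,2,0,0,0,1,0,0,4,0,0,0,1,0,0,6,0,0,0,1,0,0,8,0,0,0,1,0,0,10,0,0,0,1,0,0,10,0,0,0,1]

```text
time: 3.73
eef_pos: [0.513, 0.1011, 0.1594]
orientation: [0.825, 0.565, 0.003, 0.001]
force: [1.2, 1.1, -1.7]
finger_gap: 0.0308
```

servo_tool:
  deltas: [-1,2,0,0,0,0,1,-2,5,0,0,0,0,1,-3,8,0,0,0,0,1,-4,10.5,0,0,0,0,1,-5,13,0,0,0,0,1,-6,15.5,0,0,0,0,1,-6,15.5,0,0,0,0,1,-6,15.5,0,0,0,0,1]

```text
time: 4.4
eef_pos: [0.45, 0.257, 0.1549]
orientation: [0.824, 0.566, -0.001, -0.0]
force: [0.2, 0.0, -1.9]
finger_gap: 0.0311
```

```bash
python3 - <<'E'
from h import *
snap('wrist','w4');c=snap('side','d4');s=state();print(s['eef_pos'],s['orientation'],s['finger_gap'],s['force'],s['torque'])
cv2.imwrite('pics/d4c.png',cv2.resize(c['pixels'][60:210,150:330,::-1],None,fx=4,fy=4))
E
```

```text
[0.4512953  0.25475117 0.15500232] [ 8.25208911e-01  5.64827333e-01 -5.05871172e-04  2.83868605e-04] 0.0312661879221556 [ 0.29773848 -0.12825361 -0.54398021] [-0.00322296  0.00389749 -0.00759052]
```

View pics/w4.png

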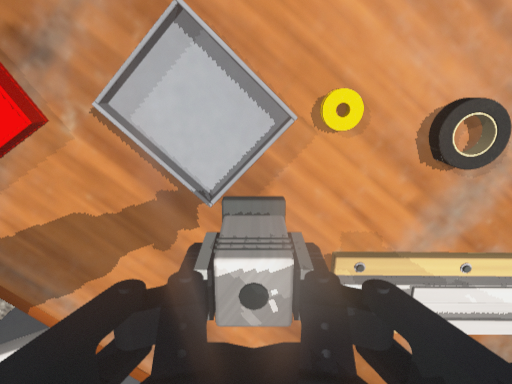

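View pics/d4c.png

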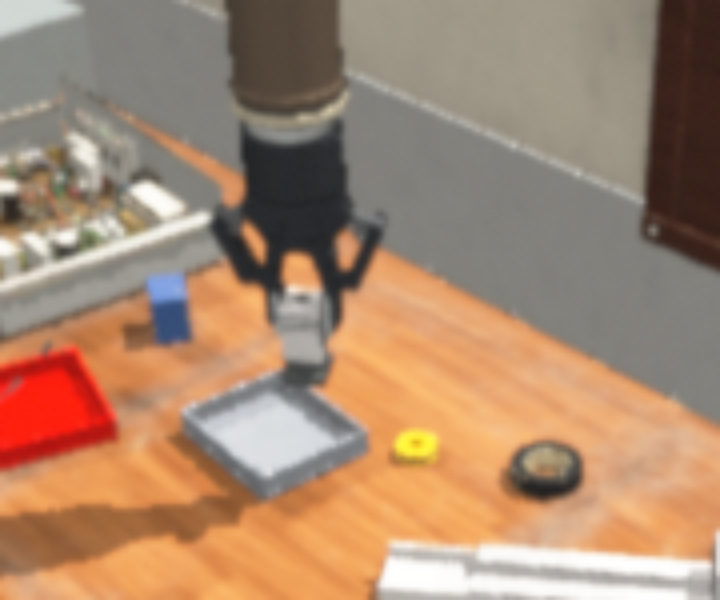

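```bash
python3 - <<'E'
from h import *
c=load('w4')
a=np.array([plane(c,*q,.026) for q in((178,1.5),(295,118),(210,204),(94,104))]);print(a.round(4),a.mean(0))
for i in range(4): print(np.linalg.norm(a[(i+1)%4]-a[i]))
E
```

```text
[[0.4469 0.4071 0.026 ]
 [0.5009 0.2951 0.026 ]
 [0.4059 0.2511 0.026 ]
 [0.3518 0.3643 0.026 ]] [0.42637644 0.32940064 0.026     ]
0.12440576789713938
0.1046675616670025
0.12543426995505208
0.10432634431846549
```

servo_tool:
  deltas: [-0.9,2.5,0,0,0,0,1,-1.8,5,0,0,0,0,1,-2.5,7.4,0,0,0,0,1,-2.5,7.4,-3,0,0,0,1,-2.5,7.4,-6,0,0,0,1,-2.5,7.4,-8.5,0,0,0,1,-2.5,7.4,-10,0,0,0,1,-2.5,7.4,-10.5,0,0,0,1,-2.5,7.4,-10.5,0,0,0,1,-2.5,7.4,-10.5,0,0,0,1]

```text
time: 5.33
eef_pos: [0.4273, 0.3292, 0.0508]
orientation: [0.825, 0.564, 0.0, 0.0]
force: [0.5, 0.9, -0.9]
finger_gap: 0.031
```

servo_tool:
  deltas: [0,0,-0.2,0,0,0,1,0,0,-0.4,0,0,0,1,0,0,-0.6,0,0,0,1,0,0,-0.8,0,0,0,1,0,0,-0.8,0,0,0,1]

```text
time: 5.75
eef_pos: [0.4266, 0.3298, 0.0423]
orientation: [0.825, 0.565, 0.0, -0.0]
force: [0.2, -0.7, -1.9]
finger_gap: 0.0312
```

```bash
python3 - <<'E'
from h import *
snap('wrist','w5');c=snap('side','d5');s=state();print(s['eef_pos'],s['orientation'],s['finger_gap'],s['force'],s['torque'])
cv2.imwrite('pics/d5c.png',cv2.resize(c['pixels'][80:230,150:330,::-1],None,fx=4,fy=4))
E
```

```text
[0.4264658  0.32976765 0.0423765 ] [ 8.25068807e-01  5.65032266e-01  3.71774025e-05 -2.95499758e-06] 0.031028791773541068 [-0.25392905  0.01803124 -1.23828562] [-0.02290555  0.01815709  0.00887901]
```

View pics/w5.png

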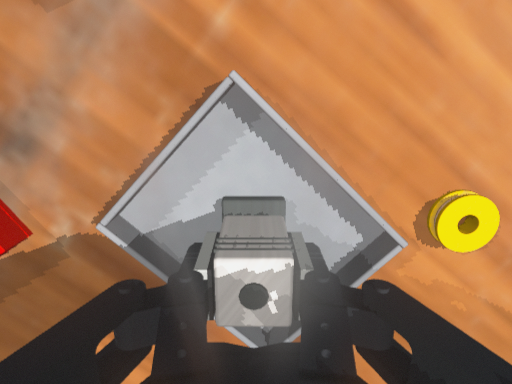

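View pics/d5c.png

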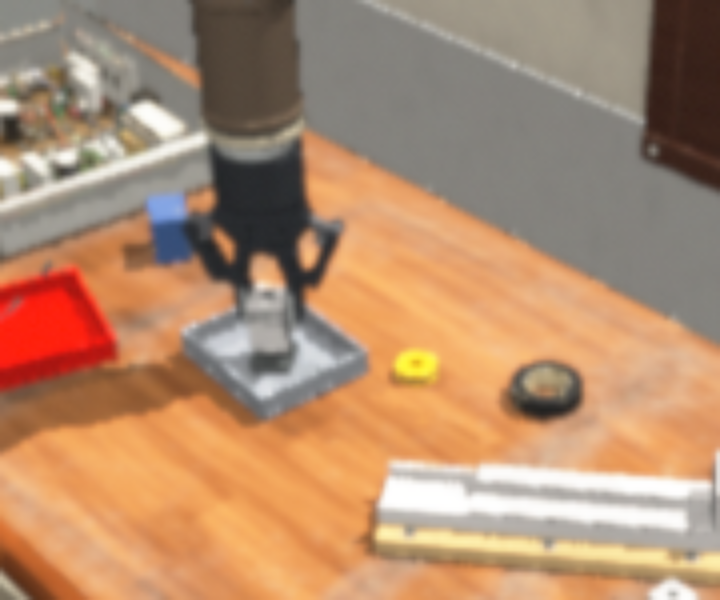

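Not in contact yet (about −1.2 N), so I lower in small steps.

servo_tool:
  deltas: [0,0,-0.1,0,0,0,1,0,0,-0.2,0,0,0,1,0,0,-0.2,0,0,0,1]

```text
time: 6.1
eef_pos: [0.4266, 0.3298, 0.0422]
orientation: [0.825, 0.565, 0.0, 0.0]
force: [-6.0, -5.1, 20.7]
finger_gap: 0.0313
```

Contact at 0.0422, as predicted. I'll ease off a little, open and retreat.

servo_tool:
  deltas: [0,0,0.15,0,0,0,1,0,0,0.15,0,0,0,1,0,0,0.15,0,0,0,0.5,0,0,0.15,0,0,0,0.2,0,0,0.15,0,0,0,0,0,0,0.15,0,0,0,0,0,0,0.15,0,0,0,0,0,0,0.15,0,0,0,0,0,0,0.15,0,0,0,0]

```text
time: 6.85
eef_pos: [0.4265, 0.3297, 0.0417]
orientation: [0.825, 0.565, -0.0, 0.0]
force: [0.1, 0.6, 0.3]
finger_gap: 0.0851
```

```bash
python3 - <<'E'
from h import *
snap('wrist','w6');s=state();print(s['eef_pos'],s['finger_gap'],s['force'],s['torque'])
E
```

```text
[0.42647237 0.32970959 0.04174174] 0.08568806426951679 [0.03357259 0.41981698 0.48268559] [ 0.0459479   0.03352583 -0.0173254 ]
```

View pics/w6.png

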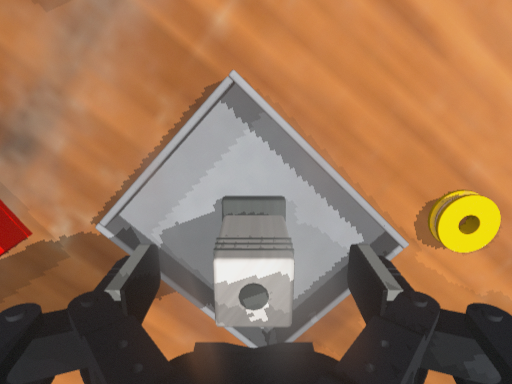

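The fingers are open and the stop stands unmoved, so I retreat straight up.

servo_tool:
  deltas: [0,0,2,0,0,0,0,0,0,5,0,0,0,0,0,0,9,0,0,0,0,0,0,13,0,0,0,0,0,0,15,0,0,0,0,0,0,15,0,0,0,0,0,0,15,0,0,0,0]

```text
time: 7.48
eef_pos: [0.4271, 0.3301, 0.1932]
orientation: [0.825, 0.565, 0.002, -0.0]
force: [-0.7, -1.5, -0.9]
finger_gap: 0.0855
```

```bash
python3 - <<'E'
from h import *
a=snap('wrist','w7')['pixels'];c=snap('side','d7')['pixels'];snap('scene','s7');s=state();print(s['eef_pos'],s['finger_gap'],s['force'])
b=cv2.resize(c[100:250,150:350],(512,384))
cv2.imwrite('pics/j7.png',cv2.resize(np.hstack([a,b]),(800,300))[:,:,::-1])
E
```

```text
[0.42583843 0.32907046 0.19044211] 0.08557278173072463 [ 0.50866624  0.35683732 -1.09102591]
```

View pics/j7.png

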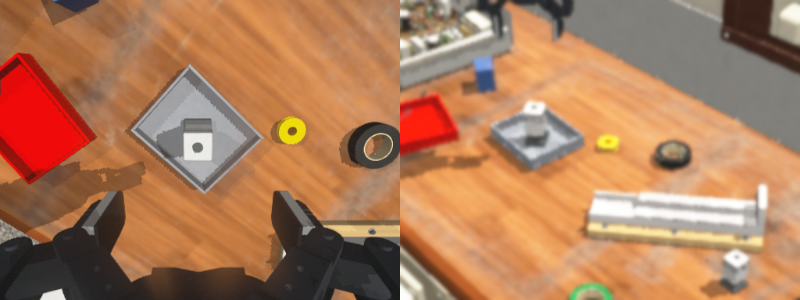

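View pics/s7.png

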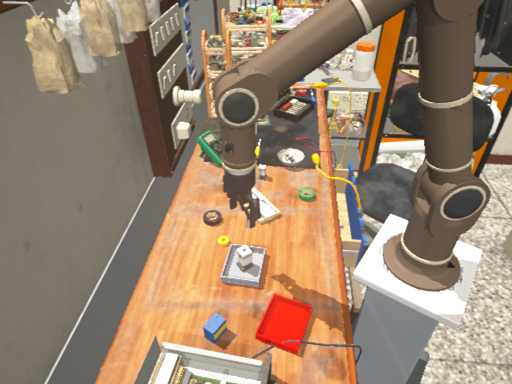

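The stop stands upright on its foot near the middle of the grey tray. The gripper is well clear, and the bystanders are where they were.

```bash
python3 -c "
from cell import *
print(finish_job())"
```

```text
the job is handed in; nothing more can be done
None
```

The stop is off the jig and standing upright on its foot near the middle of the grey tray. I handed the job in at about 7.6 s of the 38 s allowed.

- **Slide and lift:** I gripped the head with the jaws along the track and slid the stop about 13 cm on the channel floor to track y of about +98 mm. With the foot seen clear of the lips, I lifted it straight up.
- **Placing:** The foot touched the tray floor at the height I had predicted, with about 21 N on the tool. I eased off, opened the fingers and backed straight up about 15 cm.
- **Last checks:** All three cameras show the stop upright inside the walls. The tool force was near zero and nothing was touching the gripper. The bystanders in view, both tape rolls, the reel and the bowl, looked unmoved. The screwdriver was mostly hidden behind the arm, which never went near it.
- **Disagreements:** None of the checks failed. Two camera estimates of the tray centre differed by up to 7 mm in y, and a closer wrist view settled it. Measured lengths of the jig base and the tray came out 1–5% short, within tolerance for the placing.

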